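# Point out the two ends of a radar scan line on a concrete slab and store it

### The arm

A 6-joint arm with a two-finger parallel gripper is mounted at the origin on the work surface. World frame = base frame: x ahead of the robot, y to its left, z up, the work surface at z = 0. Lengths are in mm, angles in rad, forces in N, time in s.
With the tool pointing down it reaches from about 150 to 775 mm from the base axis. Payload 6.1 kg.
Tool frame: the origin (TCP) lies at the very end of the fingers, on their centre line; the grasp point (between the pads) lies 19 mm behind it; z points along the fingers, y is the direction in which the jaws open and shut (so a half turn about z gives the same grasp; the last joint's range is limited). The gripper opens to 85 mm and grips with 20 to 120 N. Pads are 22 mm wide; open, the fingers measure 114 mm over their backs; the gripper's body (76 mm by 85 mm) begins 54 mm behind the grasp point. The pads swing forward as they close: fully open they stand 13 mm farther back than shut.
Start: joints at [1.126, 0.126, -0.04, 1.405, 0, 1.571], TCP at [225.887, 473.902, 231.295] pointing down, gripper open.
Joint ranges: [-2.72, 2.72], [-0.95, 1.95], [-1.27, 1.35], [-1.78, 2.02], [-1.46, 1.47], [-3.14, 3.14]. Speed limits (rad/s): [2.39, 2.39, 3.01, 3.14, 3.14, 3.14].

### API

Orientations are given as a rotation vector (axis times angle).
In Python, from station import manip gives the robot as it stands.
- The arm moves only by the tool carry_out, never from a script. Its argument "series" is a list of rows, each a list of 3 entries, a list of its own where there are three numbers: the shift along the world's x, y, z in m, then the turn, a rotation vector about the world's x, y, z in rad, then the closure, from -1 (fully open) to 1 (shut). A call has 1 to 10 rows; each row is the pose to reach, as a shift and turn from the pose commanded when the call began; what a row does not reach only later rows make up. A row lasts 1/8 s, in which the tool goes at most 62.5 mm and 10.7 degrees, less where a joint would pass 70% of its speed; a pose out of reach is approached as far as the arm can. A call with a gripper value outside its range is refused whole. The fingers move at their own pace and stop on an object; the grip force is fixed at half the most. Time passes only in rows, so rows that repeat a pose let the fingers close. It gives the time, the measured TCP pose, the force and the opening at its end, in the units of the state.
- manip.state(): the state, without advancing time (a new reading comes with each control period).
- manip.get_image(name): name is "scene" or "top"; returns the picture (384x512x3 uint8, red, green, blue); there is no depth.
- manip.camera_params(name): a dict with "fx", "fy", "cx", "cy" (pixels), "eye" and "attitude" of the camera in the world. Camera axes: x right, y down, z forward; pixel columns grow to the right and rows downward; lengths in mm; the calibration is good to about 2 mm. A picture is of the moment at which its call begins. camera_params takes no time and is no camera call.
- manip.close_job(): hands the job in, once; it reports no verdict.
The state is a dict: "clock": time; "joint_positions": joint angles; "qvel": joint speeds; "tau": joint torques, N m; "position": TCP position; "tcp_rot": TCP orientation; "ft_force": force on the tool from outside, world axes, zero at the start; "ft_torque": the same for the moment, N m; "grip_width": finger opening in mm.
Only numpy, scipy, OpenCV 4.12 (cv2) and the standard library are available. Lean on these libraries where they do the work, as an engineer would, in place of code of your own. Each camera call takes 0.05 s, during which the arm holds its last target. There are 200 camera calls.

### The job

Show the survey system the two ends of the radar scan line: fingertips pointing straight down, point at the brass disc on the concrete slab from two or three centimetres above its middle and keep still there for two seconds, then do the same at the blue disc, then press the green button on the logger right down and let go of it to store the line. Touch neither the slab nor any disc on it, never dip low over the red or white disc (cross the slab 10 cm above it or higher), do not press the red button, and leave the orange antenna and the concrete core where they stand.

Things in the scene. Friction and masses are not known exactly. Their poses are not given: they have to be found in the camera images.
- brass_disc: yellow-gold brass loose target disc, 36 mm across its foot and 18 mm tall, bevelled to a 30 mm flat top, 60 g, standing on top of the concrete slab; origin at the centre of its underside, so its top is 18 mm above the origin; z up. The four discs stand at least 60 mm apart, in any order
- blue_disc: blue loose target disc, 36 mm across its foot and 18 mm tall, bevelled to a 30 mm flat top, 60 g, standing on top of the concrete slab; origin at the centre of its underside, so its top is 18 mm above the origin; z up. The four discs stand at least 60 mm apart, in any order
- red_disc: red loose target disc, 36 mm across its foot and 18 mm tall, bevelled to a 30 mm flat top, 60 g, standing on top of the concrete slab; origin at the centre of its underside, so its top is 18 mm above the origin; z up. The four discs stand at least 60 mm apart, in any order. Not to be pointed at
- white_disc: white loose target disc, 36 mm across its foot and 18 mm tall, bevelled to a 30 mm flat top, 60 g, standing on top of the concrete slab; origin at the centre of its underside, so its top is 18 mm above the origin; z up. The four discs stand at least 60 mm apart, in any order. Not to be pointed at
- slab: fixed grey concrete slab, 260 (x) by 340 (y) by 80 mm, on two 10 mm dark steel plates (together 304 by 380 mm); origin on the bench under its centre; its flat top, on which the discs stand, is 90 mm above the origin; z up
- green_btn_top (a point): centre of the top face of the green push button (32 mm across) on the dark logger box with the white top; it is pressed straight down (-z) and sinks 6 mm. The fixed box is 170 (x) by 130 (y) by 57 mm; green and red button stand side by side, 68 mm apart, on its half nearer the robot, and a dark display lies behind them. The point moves with the button
- green_btn (a joint): travel of the green button: 0 up, 0.006 m fully down; a spring that takes about 5 N to go fully down and lifts it again when let go
- red_btn_top (a point): centre of the top face of the red push button, same make as the green one; not to be pressed
- red_btn (a joint): travel of the red button, 0 up, 0.006 m fully down
- antenna: loose orange radar antenna with a black knob on top, 116 by 116 by 96 mm, about 0.7 kg, standing on the bench to the left of the slab; origin at the centre of its underside. To be left alone
- core: loose grey concrete drill core, upright cylinder 50 mm across and 100 mm tall, about 0.47 kg, standing on the bench; origin at the centre of its underside. To be left alone
Things that resemble listed ones, but are neither listed nor needed, are in the scene too. Several things have the shape of the brass_disc; the one meant has the colours described above.

How it is judged (in metres and radians):
On the way, in this order (a step that is already met when the one before it is completed fails the run):
1. the fingertips point at the brass disc from just above, and stay there 1.5 s (horizontal distance between the grasp point and brass_disc below 0.016 m and z of the grasp point in the frame of brass_disc between 0.03 and 0.083 m), for 1.5 s.
2. then the fingertips point at the blue disc from just above, and stay there 1.5 s (horizontal distance between the grasp point and blue_disc below 0.016 m and z of the grasp point in the frame of blue_disc between 0.03 and 0.083 m), for 1.5 s.
3. then the green button is pressed down (4.5 mm or more) (value of joint green_btn above 0.0045 m), for 0.05 s.
At the end, for the whole second after the job is handed in: Both buttons up again (within 1.5 mm), the four discs within 6 mm of their starts, antenna and core within 12 mm, all upright. Pointing: grasp point within 16 mm of the disc's axis and 12 to 65 mm above its top (fingertips at most about 46 mm above it), 1.5 s unbroken (value of joint each of green_btn, red_btn below 0.0015 m and distance of each of brass_disc, blue_disc, red_disc, white_disc from where it was at the start of the episode below 0.006 m and distance of each of antenna, core from where it was at the start of the episode below 0.012 m and angle between each of brass_disc, blue_disc, red_disc, white_disc, antenna, core's own z axis and vertical below 0.1 rad); the robot touches nothing.
It fails at once if a disc is touched (over 0.3 N), or pushed or lifted (over 6 mm) (contact force between any of the fingers, the arm and brass_disc above 0.3 N or contact force between any of the fingers, the arm and blue_disc above 0.3 N or contact force between any of the fingers, the arm and red_disc above 0.3 N or contact force between any of the fingers, the arm and white_disc above 0.3 N or distance of any of brass_disc, blue_disc, red_disc, white_disc from where it was at the start of the episode above 0.006 m).
It fails at once if the slab is touched (over 0.5 N) (contact force between any of the fingers, the arm and slab above 0.5 N).
It fails at once if the fingertips dip down over the red or the white disc, as if pointing at it ((horizontal distance between the grasp point and red_disc below 0.016 m and z of the grasp point in the frame of red_disc between 0.03 and 0.083 m) or (horizontal distance between the grasp point and white_disc below 0.016 m and z of the grasp point in the frame of white_disc between 0.03 and 0.083 m)).
It fails at once if the red button is pressed (over 2 mm) (value of joint red_btn above 0.002 m).
It fails at once if the antenna or the core is pushed, lifted or tipped (over 12 mm or 0.1 rad) (distance of any of antenna, core from where it was at the start of the episode above 0.012 m or angle between any of antenna, core's own z axis and vertical above 0.1 rad).
It also fails if it takes over 51 s, if anything falls off the work surface, if the arm or the gripper's body presses on something with over 40 N, if the wrist force passes 120 N, or if a joint passes its speed limit or range.

## Working session

There is one attempt and no reset: what is moved stays moved. The work goes in short steps, Python scripts to look and compute and a tool call to move; the robot and the scene stay as the last step left them, time stands still between calls to the robot, and variables do not carry over. Pictures are saved under pics/ and viewed, about 8 in all and at most 12, crops included, and the job is handed in when it is done.

Besides the shell and the picture viewer there is one more tool, called after "Call:" by a JSON object that holds its "fn" and its "kwargs". carry_out: Moves the arm, as the interface text tells. Its arguments: {"type":"object","properties":{"series":{"type":"array"}},"required":["series"]}

```bash
mkdir -p pics; python3 - <<'E'
from station import manip
import cv2
print(manip.state())
for n in("scene","top"):
    im=manip.get_image(n); cv2.imwrite(f"pics/{n}0.png",im[:,:,::-1]); print(manip.camera_params(n))
E
```

```text
{'clock': 0.0, 'joint_positions': array([ 1.12599196e+00,  1.26394447e-01, -4.06318154e-02,  1.40540225e+00,
        1.56722384e-05,  1.57080152e+00]), 'qvel': array([-3.21923919e-03,  1.28647193e-03,  1.70559953e-03, -6.05203296e-04,
        5.55160265e-05, -1.75259712e-04]), 'tau': array([ 9.19807353e-04, -4.35917330e+01,  3.52921450e+01,  1.71298231e-02,
        3.93081689e-05, -4.22307906e-06]), 'position': array([225.71347821, 473.53913182, 230.50999812]), 'tcp_rot': array([-6.92876357e-01, -3.06384768e+00,  2.49495586e-03]), 'ft_force': array([-0.02384385, -0.24985452,  0.18955157]), 'ft_torque': array([ 0.02639583, -0.01669959, -0.0174222 ]), 'grip_width': 85.5089150577666}
{'fx': 360.56976847898244, 'fy': 360.56976847898244, 'cx': 260.12075920401924, 'cy': 193.3459364489278, 'eye': array([1031.03395821,  551.15136878,  935.66525427]), 'attitude': array([-1.0297067 , -2.54339404,  0.90391325])}
{'fx': 353.05289027262654, 'fy': 353.05289027262654, 'cx': 258.1767546310993, 'cy': 196.0203305411195, 'eye': array([457.23901771,  40.10815384, 927.74357725]), 'attitude': array([-2.14316263,  2.18093712, -0.08060664])}
```

View pics/top0.png

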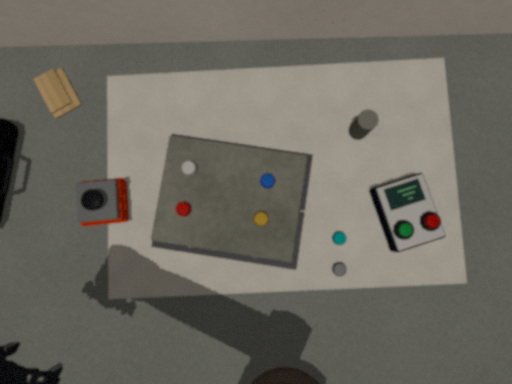

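View pics/scene0.png

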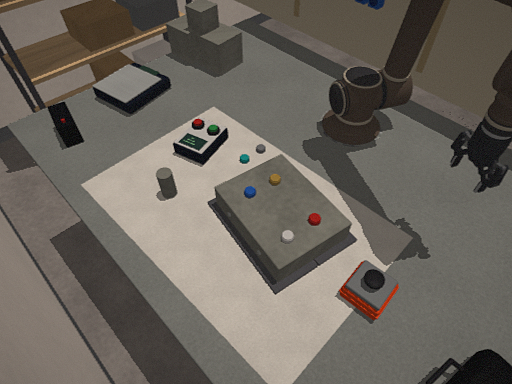

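The top view shows white (189,168), blue (267,181), red (183,209) and brass (261,219) discs on the slab. The green button is at (404,230) with the red one at (431,221). In the scene view, brass is at (275,179), blue (250,191) and green (214,130).

```bash
cat > h.py <<'E'
import numpy as np, cv2
from scipy.spatial.transform import Rotation as R
from station import manip
def ray(n,p):
    c=manip.camera_params(n)
    d=R.from_rotvec(c['attitude']).apply([(p[0]-c['cx'])/c['fx'],(p[1]-c['cy'])/c['fy'],1])
    return np.array(c['eye']),d
def onz(n,p,z):
    e,d=ray(n,p); return e+d*(z-e[2])/d[2]
def tri(p,q):
    e,d=ray('top',p);f,g=ray('scene',q)
    s=np.linalg.lstsq(np.c_[d,-g],f-e,rcond=None)[0]
    a,b=e+s[0]*d,f+s[1]*g
    return (a+b)/2,np.linalg.norm(a-b)
E
python3 - <<'E'
from h import *
P={'white':((189,168),(288,236)),'blue':((267,181),(250,191)),'red':((183,209),(315,219)),'brass':((261,219),(275,179)),'green':((404,230),(214,130)),'redb':((431,221),(198,124)),'core':((368,118),(165,172))}
for k,(p,q) in P.items():
    z=67 if k in('green','redb') else 100 if k=='core' else 106
    m,e=tri(p,q); print(k,onz('top',p,z).round(),onz('scene',q,z).round(),m.round(),e.round(1))
f=lambda n,x0,y0,w,h:cv2.resize(cv2.imread(f'pics/{n}0.png')[y0:y0+h,x0:x0+w],(400,300),interpolation=cv2.INTER_CUBIC)
# 5x crops
cv2.imwrite('pics/c.png',np.vstack([np.hstack([f('top',224,160,80,60+0),f('top',384,195,80,60)]),np.hstack([f('scene',225,155,80,60),f('scene',174,105,80,60)])]))
E
```

```text
white [606. 220. 106.] [610. 226. 106.] [607. 222.  98.] 1.9
blue [571.  36. 106.] [576.  39. 106.] [573.  35. 100.] 0.8
red [509. 234. 106.] [515. 240. 106.] [509. 236.  97.] 1.1
brass [483.  51. 106.] [489.  57. 106.] [483.  52.  97.] 0.6
green [ 452. -292.   67.] [ 453. -285.   67.] [ 450. -292.   62.] 3.9
redb [ 472. -357.   67.] [ 474. -352.   67.] [ 471. -358.   62.] 2.6
core [ 719. -208.  100.] [ 712. -207.  100.] [ 715. -204.  106.] 5.7
```

View pics/c.png

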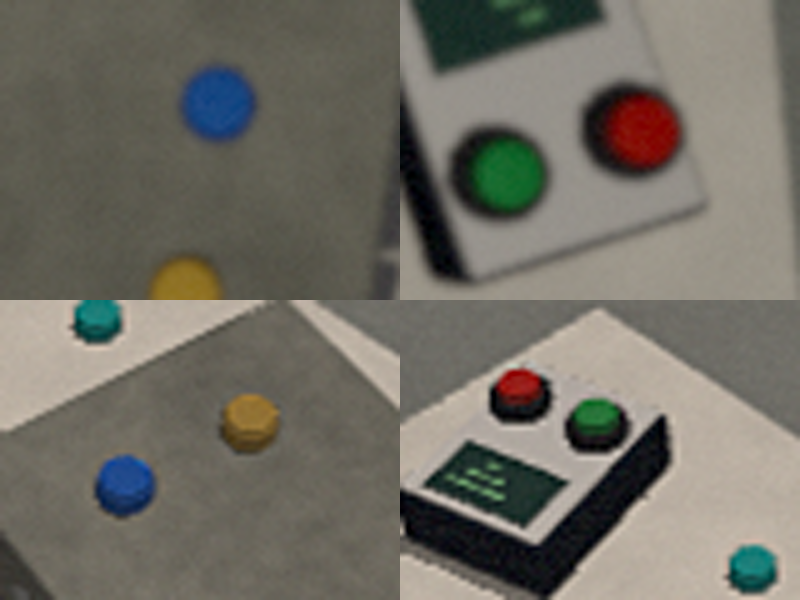

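```bash
python3 - <<'E'
from h import *
P={'blue':((267.2,180.5),(249.8,189.8)),'brass':((261.1,218.6),(274.7,176.6)),'green':((405.2,229.4),(212.9,127.3)),'redb':((432.3,220.8),(197.6,121.5))}
for k,(p,q) in P.items():
    m,e=tri(p,q); print(k,[onz('top',p,z).round() for z in (70,80,108)],m.round(),e.round(1))
print(R.from_rotvec(manip.state()['tcp_rot']).as_matrix().round(2))
E
```

```text
blue [array([578.,  35.,  70.]), array([576.,  35.,  80.]), array([572.,  35., 108.])] [573.  35. 105.] 0.6
brass [array([485.,  52.,  70.]), array([484.,  51.,  80.]), array([483.,  51., 108.])] [483.  51. 108.] 0.0
green [array([ 453., -293.,   70.]), array([ 453., -290.,   80.]), array([ 453., -279.,  108.])] [ 453. -291.   76.] 0.7
redb [array([ 472., -359.,   70.]), array([ 472., -354.,   80.]), array([ 472., -341.,  108.])] [ 472. -356.   75.] 1.2
[[-0.9   0.43 -0.  ]
 [ 0.43  0.9  -0.  ]
 [ 0.   -0.   -1.  ]]
```

Call:
{"fn": "carry_out", "kwargs": {"series": [[[0.026, -0.042, 0], [0, 0, -0.1], 1], [[0.052, -0.085, 0], [0, 0, -0.2], 1], [[0.08, -0.132, 0], [0, 0, -0.31], 1], [[0.108, -0.178, 0], [0, 0, -0.42], 1], [[0.138, -0.227, 0], [0, 0, -0.54], 1], [[0.168, -0.276, 0], [0, 0, -0.66], 1], [[0.198, -0.325, 0], [0, 0, -0.78], 1], [[0.228, -0.374, 0], [0, 0, -0.9], 1], [[0.257, -0.423, -0.011], [0, 0, -1.0], 1], [[0.257, -0.423, -0.031], [0, 0, -1.0], 1]]}}

```text
clock: 1.35
position: [484.6, 47.7, 199.8]
tcp_rot: [2.084, 2.349, 0.0]
ft_force: [-0.2, -0.0, -0.1]
grip_width: -0.3
```

Call:
{"fn": "carry_out", "kwargs": {"series": [[[0, 0, 0], [0, 0, 0], 1], [[0, 0, 0], [0, 0, 0], 1]]}}

```text
clock: 1.6
position: [482.7, 51.3, 200.8]
tcp_rot: [-2.076, -2.358, -0.0]
ft_force: [0.4, 0.7, 0.1]
grip_width: -0.1
```

```bash
cat > v.py <<'E'
from h import *
import sys
s=manip.state(); print(s['clock'],s['position'].round(1),R.from_rotvec(s['tcp_rot']).as_matrix()[:,2].round(3),s['joint_positions'].round(2),s['grip_width'],s['ft_force'].round(1))
x,y,w,h=map(int,sys.argv[2:6])
im=manip.get_image('scene')[y:y+h,x:x+w,::-1]
cv2.imwrite(f'pics/{sys.argv[1]}.png',cv2.resize(im,None,fx=4,fy=4,interpolation=cv2.INTER_CUBIC))
E
python3 v.py b1 190 80 160 140
```

```text
1.6 [482.7  51.3 200.8] [-0.  0. -1.] [ 0.11  0.05 -0.19  1.33  0.    1.55] -0.05677133545371312 [0.4 0.7 0.1]
```

View pics/b1.png

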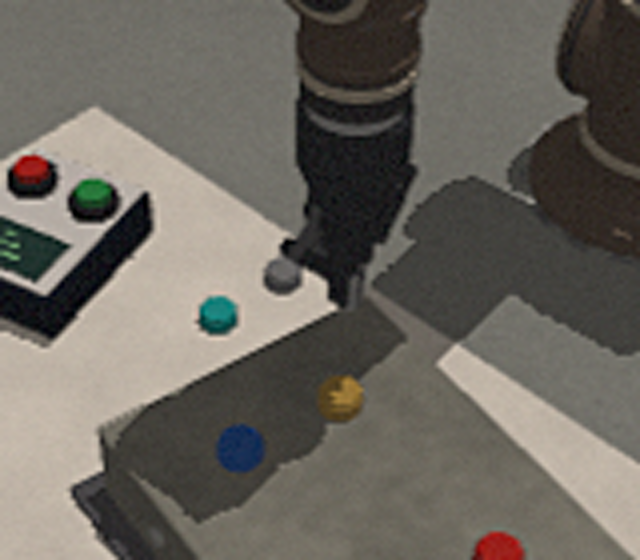

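The shut fingertips hang about 90 mm above the brass disc: tip at crop (345,305), disc at (341,398). I'll descend and dwell.

Call:
{"fn": "carry_out", "kwargs": {"series": [[[0, 0, -0.025], [0, 0, 0], 1], [[0, 0, -0.05], [0, 0, 0], 1], [[0, 0, -0.062], [0, 0, 0], 1], [[0, 0, -0.067], [0, 0, 0], 1], [[0, 0, -0.067], [0, 0, 0], 1], [[0, 0, -0.067], [0, 0, 0], 1]]}}

```text
clock: 2.4
position: [483.4, 51.0, 134.2]
tcp_rot: [2.076, 2.356, 0.002]
ft_force: [-0.7, -0.4, 0.2]
grip_width: -0.2
```

```bash
python3 v.py b2 190 80 160 140
```

```text
2.4 [483.4  51.  134.2] [ 0.001  0.    -1.   ] [ 0.11  0.07 -0.32  1.18 -0.    1.55] -0.22679740559500336 [-0.7 -0.4  0.2]
```

View pics/b2.png

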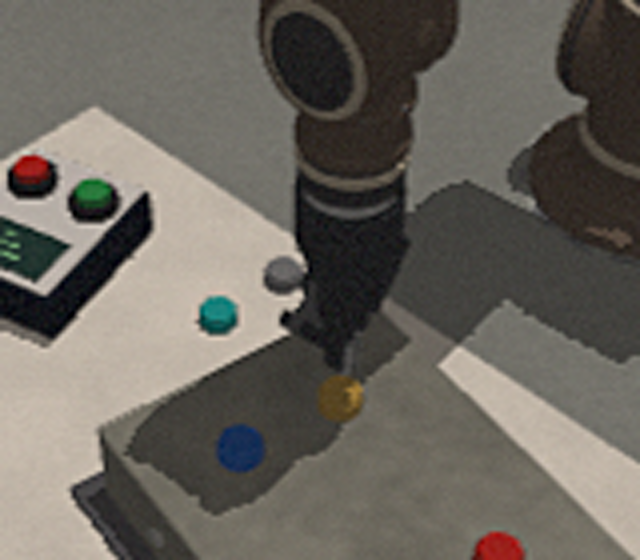

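The tips at (341,368) hang just over the brass disc's middle at (341,392). I'll dwell, then go up and over to blue, then descend.

Call:
{"fn": "carry_out", "kwargs": {"series": [[[0, 0, 0], [0, 0, 0], 1], [[0, 0, 0], [0, 0, 0], 1], [[0, 0, 0], [0, 0, 0], 1], [[0, 0, 0], [0, 0, 0], 1], [[0, 0, 0], [0, 0, 0], 1], [[0, 0, 0], [0, 0, 0], 1], [[0, 0, 0], [0, 0, 0], 1], [[0, 0, 0], [0, 0, 0], 1], [[0, 0, 0], [0, 0, 0], 1], [[0, 0, 0], [0, 0, 0], 1]]}}

```text
clock: 3.7
position: [482.9, 50.9, 133.3]
tcp_rot: [-2.077, -2.357, 0.0]
ft_force: [0.0, -0.9, 0.9]
grip_width: 0.2
```

Call:
{"fn": "carry_out", "kwargs": {"series": [[[0, 0, 0], [0, 0, 0], 1], [[0, 0, 0], [0, 0, 0], 1], [[0, 0, 0], [0, 0, 0], 1], [[0, 0, 0], [0, 0, 0], 1], [[0, 0, 0], [0, 0, 0], 1], [[0, 0, 0], [0, 0, 0], 1], [[0, 0, 0], [0, 0, 0], 1], [[0, 0, 0], [0, 0, 0], 1], [[0, 0, 0], [0, 0, 0], 1], [[0, 0, 0], [0, 0, 0], 1]]}}

```text
clock: 4.95
position: [482.9, 50.9, 133.3]
tcp_rot: [-2.077, -2.357, -0.0]
ft_force: [-0.8, -0.2, 0.5]
grip_width: 0.3
```

Call:
{"fn": "carry_out", "kwargs": {"series": [[[0, 0, 0.03], [0, 0, 0], 1], [[0, 0, 0.07], [0, 0, 0], 1], [[0.01, -0.002, 0.09], [0, 0, 0], 1], [[0.04, -0.007, 0.09], [0, 0, 0], 1], [[0.07, -0.012, 0.09], [0, 0, 0], 1], [[0.09, -0.016, 0.09], [0, 0, 0], 1], [[0.09, -0.016, 0.08], [0, 0, 0], 1], [[0.09, -0.016, 0.05], [0, 0, 0], 1], [[0.09, -0.016, 0.04], [0, 0, 0], 1], [[0.09, -0.016, 0.04], [0, 0, 0], 1]]}}

```text
clock: 6.2
position: [571.8, 35.0, 172.8]
tcp_rot: [-2.076, -2.356, 0.002]
ft_force: [0.0, -0.4, -0.7]
grip_width: -0.3
```

Call:
{"fn": "carry_out", "kwargs": {"series": [[[0, 0, -0.02], [0, 0, 0], 1], [[0, 0, -0.035], [0, 0, 0], 1], [[0, 0, -0.04], [0, 0, 0], 1], [[0, 0, -0.04], [0, 0, 0], 1], [[0, 0, -0.04], [0, 0, 0], 1]]}}

```text
clock: 6.82
position: [573.2, 34.9, 134.0]
tcp_rot: [2.077, 2.356, 0.001]
ft_force: [0.1, -0.5, -0.3]
grip_width: 0.0
```

```bash
python3 v.py b3 190 80 160 140
```

```text
6.825 [573.2  34.9 134. ] [ 0.001  0.    -1.   ] [ 0.06  0.23 -0.12  1.21  0.    1.51] 0.024044234834253015 [ 0.1 -0.5 -0.3]
```

View pics/b3.png

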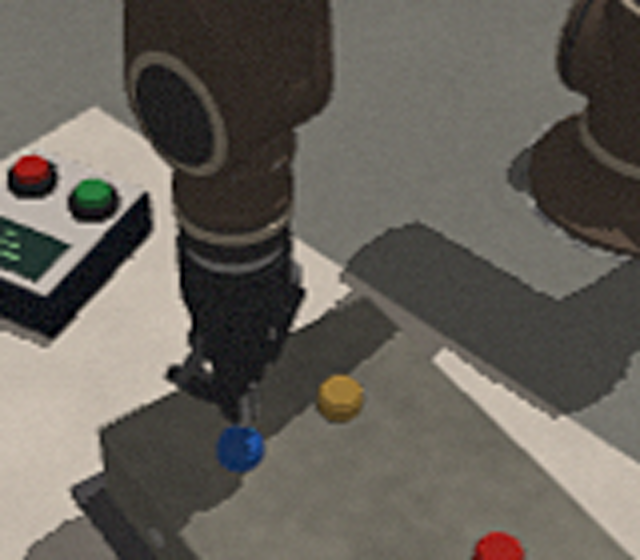

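The tips at (243,420) are over the blue disc's middle at (240,443). Next I'll dwell, then rise and cross to above the green button.

Call:
{"fn": "carry_out", "kwargs": {"series": [[[0, 0, 0], [0, 0, 0], 1], [[0, 0, 0], [0, 0, 0], 1], [[0, 0, 0], [0, 0, 0], 1], [[0, 0, 0], [0, 0, 0], 1], [[0, 0, 0], [0, 0, 0], 1], [[0, 0, 0], [0, 0, 0], 1], [[0, 0, 0], [0, 0, 0], 1], [[0, 0, 0], [0, 0, 0], 1], [[0, 0, 0], [0, 0, 0], 1], [[0, 0, 0], [0, 0, 0], 1]]}}

```text
clock: 8.12
position: [572.9, 34.9, 133.3]
tcp_rot: [2.077, 2.357, -0.0]
ft_force: [0.1, -0.5, 0.3]
grip_width: 0.4
```

Call:
{"fn": "carry_out", "kwargs": {"series": [[[0, 0, 0], [0, 0, 0], 1], [[0, 0, 0], [0, 0, 0], 1], [[0, 0, 0], [0, 0, 0], 1], [[0, 0, 0], [0, 0, 0], 1], [[0, 0, 0], [0, 0, 0], 1], [[0, 0, 0], [0, 0, 0], 1], [[0, 0, 0], [0, 0, 0], 1], [[0, 0, 0], [0, 0, 0], 1], [[0, 0, 0], [0, 0, 0], 1], [[0, 0, 0], [0, 0, 0], 1]]}}

```text
clock: 9.38
position: [572.9, 34.9, 133.3]
tcp_rot: [-2.077, -2.357, -0.0]
ft_force: [-0.7, -0.5, -0.0]
grip_width: -0.1
```

Call:
{"fn": "carry_out", "kwargs": {"series": [[[0, 0, 0.04], [0, 0, 0], 1], [[0, 0, 0.08], [0, 0, 0], 1], [[-0.01, -0.027, 0.09], [0, 0, -0.05], 1], [[-0.025, -0.068, 0.09], [0, 0, -0.13], 1], [[-0.043, -0.117, 0.09], [0, 0, -0.22], 1], [[-0.061, -0.166, 0.09], [0, 0, -0.31], 1], [[-0.079, -0.215, 0.09], [0, 0, -0.4], 1], [[-0.097, -0.264, 0.08], [0, 0, -0.49], 1], [[-0.112, -0.305, 0.05], [0, 0, -0.57], 1], [[-0.12, -0.326, 0.02], [0, 0, -0.6], 1]]}}

```text
clock: 10.62
position: [452.1, -293.2, 152.8]
tcp_rot: [2.683, 1.632, 0.0]
ft_force: [-0.1, 0.1, 0.3]
grip_width: 0.0
```

Call:
{"fn": "carry_out", "kwargs": {"series": [[[0, 0, -0.02], [0, 0, 0], 1], [[0, 0, -0.04], [0, 0, 0], 1], [[0, 0, -0.055], [0, 0, 0], 1], [[0, 0, -0.058], [0, 0, 0], 1], [[0, 0, -0.058], [0, 0, 0], 1]]}}

```text
clock: 11.25
position: [453.1, -291.1, 95.6]
tcp_rot: [2.68, 1.638, 0.0]
ft_force: [0.4, -0.2, 0.6]
grip_width: -0.1
```

```bash
python3 v.py b4 150 60 140 120
```

```text
11.25 [ 453.1 -291.1   95.6] [ 0. -0. -1.] [-0.57  0.19 -0.27  1.12  0.    1.47] -0.08597459977250518 [ 0.4 -0.2  0.6]
```

View pics/b4.png

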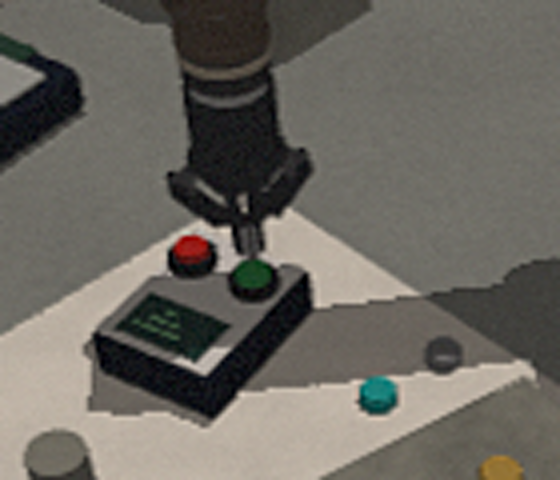

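The tips at crop (250,255) are centred just above the green button at (254,272), well clear of the red one at (192,247). I'll press slowly and watch the force.

Call:
{"fn": "carry_out", "kwargs": {"series": [[[0, 0, -0.01], [0, 0, 0], 1], [[0, 0, -0.016], [0, 0, 0], 1], [[0, 0, -0.02], [0, 0, 0], 1], [[0, 0, -0.022], [0, 0, 0], 1], [[0, 0, -0.022], [0, 0, 0], 1]]}}

```text
clock: 11.92
position: [452.9, -291.0, 73.5]
tcp_rot: [2.681, 1.638, 0.0]
ft_force: [-1.3, 0.8, 3.9]
grip_width: 0.0
```

Call:
{"fn": "carry_out", "kwargs": {"series": [[[0, 0, -0.001], [0, 0, 0], 1], [[0, 0, -0.002], [0, 0, 0], 1], [[0, 0, -0.002], [0, 0, 0], 1]]}}

```text
clock: 12.3
position: [453.0, -291.1, 72.9]
tcp_rot: [2.68, 1.637, 0.001]
ft_force: [-4.4, 3.3, 13.3]
grip_width: 0.1
```

Call:
{"fn": "carry_out", "kwargs": {"series": [[[0, 0, -0.001], [0, 0, 0], 1], [[0, 0, -0.002], [0, 0, 0], 1], [[0, 0, -0.002], [0, 0, 0], 1]]}}

```text
clock: 12.68
position: [453.1, -291.2, 72.7]
tcp_rot: [2.679, 1.637, 0.002]
ft_force: [-8.3, 6.7, 26.2]
grip_width: -0.2
```

The tip has stopped at 72.7 mm with 26 N, so the button seems bottomed. I'll look at it while pressed.

```bash
python3 v.py b5 180 90 70 55
```

```text
12.675 [ 453.1 -291.2   72.7] [ 0.002 -0.001 -1.   ] [-0.57  0.2  -0.31  1.06  0.    1.47] -0.18534806745097437 [-8.3  6.7 26.2]
```

View pics/b5.png

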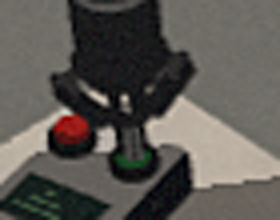

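The green cap at (133,162) is sunk into its collar under the tips, while the red one still stands proud. I'll release straight up.

Call:
{"fn": "carry_out", "kwargs": {"series": [[[0, 0, 0.004], [0, 0, 0], 1], [[0, 0, 0.01], [0, 0, 0], 1], [[0, 0, 0.03], [0, 0, 0], 1], [[0, 0, 0.07], [0, 0, 0], 1], [[0, 0, 0.11], [0, 0, 0], 1], [[0, 0, 0.14], [0, 0, 0], 1], [[0, 0, 0.14], [0, 0, 0], 1], [[0, 0, 0.14], [0, 0, 0], 1]]}}

```text
clock: 13.72
position: [452.7, -291.0, 208.3]
tcp_rot: [-2.68, -1.637, 0.001]
ft_force: [0.2, -0.9, -0.1]
grip_width: 0.1
```

```bash
python3 v.py b6 150 90 190 150
```

```text
13.725 [ 452.7 -291.   208.3] [-0.001  0.001 -1.   ] [-0.57  0.15 -0.06  1.36 -0.    1.47] 0.10148239058212191 [ 0.2 -0.9 -0.1]
```

View pics/b6.png

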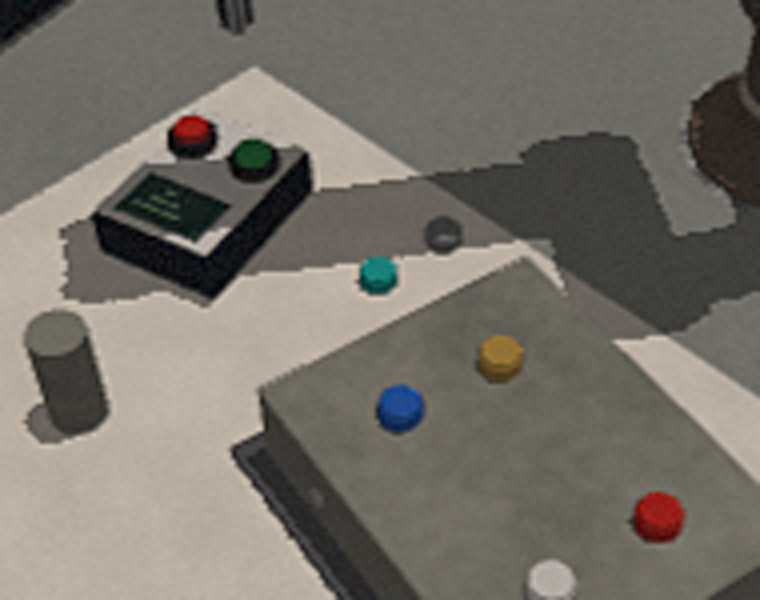

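The green button is up again at (254,155), the red one is up too, and the discs and core stand where they were. The arm is clear of everything.

```bash
python3 -c "
from station import manip
print(manip.close_job())"
```

```text
the job is handed in; nothing more can be done
None
```

The job is done and handed in; the clock read about 13.7 s. The system gave no verdict, so the results below are my own readings.

- **Brass disc:** the shut fingertips pointed straight down about 25 mm above its middle, at about (483, 51, 133) mm, and kept still for about 2.5 s.
- **Blue disc:** the same, at about (573, 35, 133) mm, also for about 2.5 s.
- **Green button:** I pressed it straight down until it stopped at 72.7 mm with 26 N on the wrist, then let go. I judged it fully down from that hard stop and a picture taken while pressed, as its travel cannot be read directly. My camera estimate of its resting height (76 mm) is about 3 mm below what that stop and its 6 mm travel imply.
- **Last checks:** in the final picture both buttons are up, the four discs and the core look unmoved, and the arm hangs clear with under 1 N on the wrist. The antenna was outside that picture; the arm only went near it at the start, at 230 mm height. No check failed.

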